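# Try two new handles on the tang gauge and sort them

## Robot

A 6-joint arm with a two-finger parallel gripper is mounted at the origin on a cart in front of the work surface, level with it; the furniture and walls round the work are solid. World frame = base frame: x ahead of the robot, y to its left, z up, the work surface at z = 0. Lengths are in mm, angles in rad, forces in N, time in s.
With the tool pointing down it reaches from about 350 to 775 mm from the base axis. Payload 7.3 kg.
Tool frame: the origin (TCP) lies on the mounting face of the last link; the fingertips stand 178 mm ahead of it and the grasp point (between the pads) lies 159 mm ahead of it; z points along the fingers, y is the line along which they close (so a half turn about z gives the same grasp; the last joint's range is limited). The gripper opens to 92 mm and grips with 3 to 60 N. Pads are 19 mm wide; open, the fingers measure 130 mm over their backs; the gripper's body (75 mm by 190 mm) begins 47 mm behind the grasp point.
Start: joints at [-0.146, 0.342, 1.524, -0, 1.275, -0.146], TCP at [525.003, 0.022, 404.741] pointing down, gripper open.
Joint ranges: [-2.53, 2.53], [-0.77, 2.02], [0.04, 2.7], [-1, 4.14], [0.28, 2.66], [-3.11, 3.11]. Speed limits (rad/s): [2.57, 2.57, 3.14, 3.14, 3.14, 3.14].

## Interface

Orientations are given as [roll, pitch, yaw] about the fixed x, y, z axes, in that order (R = Rz(yaw) Ry(pitch) Rx(roll)).
In Python, from plant import bot, cams, close_job, get_obs gives the robot as it stands (bot), with the cameras (cams), the job as plain functions and the readings as plain functions.
- The arm moves only by the shell command python3 shift.py 'ROWS'. ROWS is a JSON list of rows, 1 to 5 of them, each an object with the fields finger_gap (the finger opening in mm), trans (a list: dx, dy, dz in mm), twist (a turn about the tool's z in rad); a field left out counts as zero (the opening has to be given); each row is the pose to reach, as a shift and turn from the pose commanded when the command began, along the tool's axes at that moment; what a row does not reach only later rows make up. A row lasts 1/8 s, in which the tool goes at most 62.5 mm and 0.188 rad, less where a joint would pass 70% of its speed; a pose out of reach is approached as far as the arm can. The fingers move at their own pace and stop on an object; the grip force is fixed at half the most. Time passes only in rows, so rows that do not move let the fingers close. It prints the time, the measured TCP pose, the force, the opening and the grip force at its end. Input that does not fit is refused with a message, and nothing moves.
- get_obs(): the state, without advancing time (a new reading comes with each control period).
- cams.capture(name): name is "scene" or "side" or "wrist"; returns a dict with "color" (400x640x3 uint8, red, green, blue), "K" (3x3 intrinsics, pixels), "R" (3x3) and "t" (3): a world point X has camera coordinates R X + t. Camera axes: x right, y down, z forward; pixel columns grow to the right and rows downward; lengths in mm; the calibration is good to about 2 mm. A picture is of the moment at which its call begins. There is no depth.
- close_job(): hands the job in; it is judged then, once.
The state is a dict: "time": time; "joint_positions": joint angles; "dq": joint speeds; "tau": joint torques, N m; "tool_pos": TCP position; "tcp_rot": TCP orientation; "contact_force": force on the tool from outside, world axes, zero at the start; "moment": the same for the moment, N m; "grip_width": finger opening in mm; "finger_force": force on a finger pad.
Only numpy, scipy, OpenCV 4.12 (cv2) and the standard library are available. Lean on these libraries where they do the work, as an engineer would, in place of code of your own. Each camera call takes 0.05 s, during which the arm holds its last target. There are 200 camera calls.

## Task

Check the bores of the two new wooden tool handles: slide each in turn, ferrule end first and as far as it will go, onto the steel gauge pin. A handle that goes right home against the flange is laid in the wooden tray; one that stops short goes back into the boring cradle, slid along its bed, ferrule first, into the end plate until the spring catch clicks up behind its butt. Put the first handle away before you try the second, and leave the other things on the bench where they are.

Things in the scene. Friction and masses are not known exactly. Their poses are not given: they have to be found in the camera images.
- handle_a: one of two new octagonal wooden tool handles with steel ferrules that look the same (other: handle_b), 120 mm long, 34 mm across flats, 0.09 kg, lying on a flat. Origin: centre of the underside; x along it towards the ferrule end (at the start away from the robot, within 30 degrees), z up; axis 17 mm above the origin. The bore should be 70 mm deep but may be only 34 mm, which only the gauge tells.
- handle_b: one of two new octagonal wooden tool handles with steel ferrules that look the same (other: handle_a), 120 mm long, 34 mm across flats, 0.09 kg, lying on a flat. Origin: centre of the underside; x along it towards the ferrule end (at the start away from the robot, within 30 degrees), z up; axis 17 mm above the origin. The bore should be 70 mm deep but may be only 34 mm, which only the gauge tells.
- handle_a_mouth (a point): centre of the mouth of handle_a's bore, on the axis, in the ferrule's end face (60 mm along x from the middle). The bore is 18 mm wide; the round ferrule is 27 mm outside and 18 mm long, the rest is wood
- handle_a_butt (a point): centre of the plain butt end of handle_a, on the axis, 60 mm along -x from the middle
- handle_b_mouth (a point): centre of the mouth of handle_b's bore, on the axis, in the ferrule's end face (60 mm along x from the middle). The bore is 18 mm wide; the round ferrule is 27 mm outside and 18 mm long, the rest is wood
- handle_b_butt (a point): centre of the plain butt end of handle_b, on the axis, 60 mm along -x from the middle
- gauge: tang gauge, fixed to the bench: grey pedestal (base 100x96 mm, upright 56 mm wide, 104 mm high) from whose front a level steel gauge pin sticks out towards the robot. Origin on the bench below the flange's front face; x runs from the pin's tip to the flange, the way a handle is pushed on; z up.
- gauge_face (a point): centre of the front face of the gauge's round flange (44 mm across), 75 mm above the bench; axes as gauge. From here the pin runs 65 mm along -x, 15 mm thick, its last 13 mm tapering to 6 mm. A deep-bored handle goes on until its ferrule touches this face; a short-bored one stops with its mouth 31 mm short of it.
- cradle: boring cradle, fixed to the bench: plywood base (x -106 to +76 mm, 84 mm wide), on it an aluminium vee bed (x -103 to +43 mm, 27 mm wide, so fingers pass beside it; top edges 43 mm high) and an upright end plate 68 mm wide, 94 mm high. Origin on the bench below the middle of a seated handle; x is the way it is slid in, ferrule first; z up.
- cradle_seat (a point): where the middle of a fully seated handle's axis lies, 57 mm above the bench; axes as cradle. A handle lying in the bed has its underside 40 mm above the bench. At x = +44 mm the end plate's face has a round nest for the ferrule, 32 mm wide and 16 mm deep; the ferrule stops on its bottom, at x = +60 mm.
- catch (a joint): spring catch in the middle of the cradle's bed, a dark steel pawl: 0 when up, 8 mm above a seated handle's underside; about 0.2 rad when a handle in the bed presses it down, with some 3 N. Its ramp starts 95 mm and its steep face stands 62 mm on the robot's side of cradle_seat: it springs up behind the butt as the ferrule reaches the nest's bottom.
- tray: shallow open wooden tray, fixed, 210x136 mm outside, 32 mm high, walls and floor 6 mm thick. Origin: centre of the underside; x along its long side, z up.
- chisel_flat: bystander: stone chisel, dark steel, 197 mm long, 18 mm thick, lying flat between the gauge and the cradle; to be left alone
- sample_1: bystander: rounded pink stone sample, about 55x70x45 mm, on the bench; to be left alone
- wood_mallet: bystander: turned beech mallet standing on its head, 228 mm tall, 92 mm across, far right by the wall; to be left alone
- needle_file: bystander: thin rasp with a turned handle, 239 mm long, lying in front of the cradle, to the right; to be left alone

How it is judged (in metres and radians):
On the way, in this order (a step that is already met when the one before it is completed fails the run):
1. one handle is on the gauge pin as far as it goes (((x of handle_a_mouth in the frame of gauge_face between -0.005 and 0.004 m and y of handle_a_mouth in the frame of gauge_face between -0.006 and 0.006 m and z of handle_a_mouth in the frame of gauge_face between -0.006 and 0.006 m and angle between the x axis of handle_a and the x axis of gauge, either way round below 0.09 rad) or (x of handle_b_mouth in the frame of gauge_face between -0.036 and 0.004 m and y of handle_b_mouth in the frame of gauge_face between -0.006 and 0.006 m and z of handle_b_mouth in the frame of gauge_face between -0.006 and 0.006 m and angle between the x axis of handle_b and the x axis of gauge, either way round below 0.09 rad))), for 0.2 s.
2. that handle has been put away where it belongs (deep-bored one in the tray, short-bored one clicked into the cradle) and the other one is on the gauge pin as far as it goes ((((x of handle_a_mouth in the frame of tray between -0.103 and 0.103 m and y of handle_a_mouth in the frame of tray between -0.066 and 0.066 m and z of handle_a_mouth in the frame of tray between 0.012 and 0.033 m and x of handle_a_butt in the frame of tray between -0.103 and 0.103 m and y of handle_a_butt in the frame of tray between -0.066 and 0.066 m and z of handle_a_butt in the frame of tray between 0.012 and 0.033 m) and (x of handle_b_mouth in the frame of gauge_face between -0.036 and 0.004 m and y of handle_b_mouth in the frame of gauge_face between -0.006 and 0.006 m and z of handle_b_mouth in the frame of gauge_face between -0.006 and 0.006 m and angle between the x axis of handle_b and the x axis of gauge, either way round below 0.09 rad)) or ((x of handle_b_mouth in the frame of cradle_seat between 0.056 and 0.064 m and y of handle_b_mouth in the frame of cradle_seat between -0.006 and 0.006 m and z of handle_b_mouth in the frame of cradle_seat between -0.006 and 0.006 m and angle between the x axis of handle_b and the x axis of cradle, either way round below 0.09 rad and value of joint catch below 0.07 rad) and (x of handle_a_mouth in the frame of gauge_face between -0.005 and 0.004 m and y of handle_a_mouth in the frame of gauge_face between -0.006 and 0.006 m and z of handle_a_mouth in the frame of gauge_face between -0.006 and 0.006 m and angle between the x axis of handle_a and the x axis of gauge, either way round below 0.09 rad)))), for 0.2 s.
At the end, for the whole second after the job is handed in: The handle that went home on the gauge lies at rest inside the tray (axis under 33 mm above its underside); the one that stopped short rests in the cradle, ferrule within 4 mm of the bottom of the nest, 6 mm off centre, 5 degrees askew at most, and the catch up behind it (below 0.07 rad) (x of handle_a_mouth in the frame of tray between -0.103 and 0.103 m and y of handle_a_mouth in the frame of tray between -0.066 and 0.066 m and z of handle_a_mouth in the frame of tray between 0.012 and 0.033 m and x of handle_a_butt in the frame of tray between -0.103 and 0.103 m and y of handle_a_butt in the frame of tray between -0.066 and 0.066 m and z of handle_a_butt in the frame of tray between 0.012 and 0.033 m and x of handle_b_mouth in the frame of cradle_seat between 0.056 and 0.064 m and y of handle_b_mouth in the frame of cradle_seat between -0.006 and 0.006 m and z of handle_b_mouth in the frame of cradle_seat between -0.006 and 0.006 m and angle between the x axis of handle_b and the x axis of cradle, either way round below 0.09 rad and value of joint catch below 0.07 rad and linear speed of each of handle_a, handle_b below 0.02 m/s); the robot touches nothing.
It fails at once if a bystander (chisel, stone sample, mallet or thin rasp) is moved by more than 30 mm (distance of any of chisel_flat, sample_1, wood_mallet, needle_file from where it was at the start of the episode above 0.03 m).
It also fails if it takes over 58 s, if anything falls off the work surface, if the arm or the gripper's body presses on something with over 40 N, if the wrist force passes 120 N, or if a joint passes its speed limit or range.

## Working session

There is one attempt and no reset: what is moved stays moved. The work goes in short steps, Python scripts to look and compute and a shell command to move; the robot and the scene stay as the last step left them, time stands still between calls to the robot, and variables do not carry over. Pictures are saved under pics/ and viewed, at most 10 in all, crops included, and the job is handed in when it is done.

```bash
ls; mkdir -p pics; python3 - <<'E'
from plant import bot, cams, close_job, get_obs
import cv2,numpy as np
o=get_obs();print(o['time'],o['tool_pos'],o['tcp_rot'],o['grip_width'])
for n in("scene","side","wrist"):
    c=cams.capture(n);cv2.imwrite(f'pics/{n}0.png',c['color'][:,:,::-1]);np.savez(f'pics/{n}0.npz',**c)
    print(n,c['K'].tolist(),c['R'].round(3).tolist(),c['t'].round(1).tolist())
E
```

```text
pics
plant.py
shift.py
0.0 [5.24869545e+02 3.47933245e-02 4.04029708e+02] [-3.14002159e+00 -2.15600024e-04  1.57081587e+00] 91.8461963150262
scene [[401.3958657125631, 0.0, 319.622627014368], [0.0, 401.3958657125631, 203.55810951158344], [0.0, 0.0, 1.0]] [[-0.5, -0.866, 0.016], [-0.424, 0.229, -0.876], [0.755, -0.444, -0.482]] [209.3, 288.8, 958.8]
side [[372.94423062818163, 0.0, 322.41740404957807], [0.0, 372.94423062818163, 199.2553257107824], [0.0, 0.0, 1.0]] [[0.971, 0.239, -0.008], [0.208, -0.86, -0.467], [-0.118, 0.451, -0.884]] [-513.5, -92.5, 1229.9]
wrist [[306.53562914605726, 0.0, 320.652208541431], [0.0, 306.53562914605726, 199.06720035446685], [0.0, 0.0, 1.0]] [[1.0, -0.001, 0.0], [-0.001, -0.968, 0.25], [-0.0, -0.25, -0.968]] [-525.3, -29.5, 388.2]
```

View pics/scene0.png

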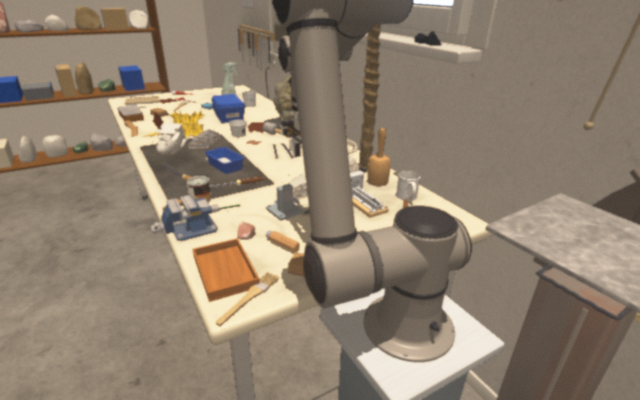

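View pics/side0.png

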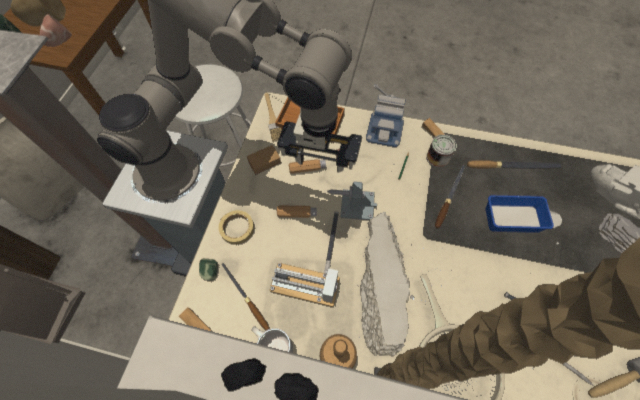

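View pics/wrist0.png

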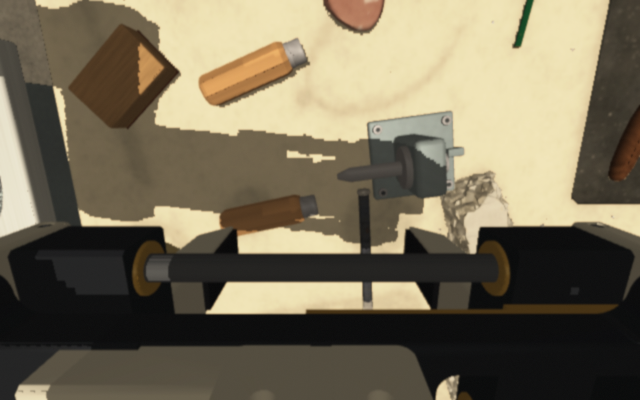

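Scene: tray at (225,268) by the robot's left, handle at (283,240). Side: cradle at (305,283), its end plate at x≈328, handles at (305,167) and (295,212), gauge at (358,200). Wrist: handles at (252,72) and (262,214), pin tip (340,175), flange (405,160).

```bash
cat > h.py <<'E'
import numpy as np,cv2
def load(n): return dict(np.load(f'pics/{n}.npz'))
def plane(c,p,z):
    p=np.atleast_2d(np.float64(p)); d=np.c_[p,np.ones(len(p))]@np.linalg.inv(c['K']).T@c['R']
    o=-c['R'].T@c['t']; s=(z-o[2])/d[:,2]; return o+d*s[:,None]
def proj(c,X):
    x=(np.atleast_2d(X)@c['R'].T+c['t'])@c['K'].T; return x[:,:2]/x[:,2:]
def snap(bot,name,out):
    c=cams.capture(name); np.savez(f'pics/{out}.npz',**c); cv2.imwrite(f'pics/{out}.png',c['color'][:,:,::-1]); return c
def wood(c,roi,smin=95):
    x0,y0,x1,y1=roi; h=cv2.cvtColor(c['color'],cv2.COLOR_RGB2HSV)
    m=np.zeros(h.shape[:2],np.uint8); m[y0:y1,x0:x1]=((h[...,1]>smin)&(h[...,0]<25)&(h[...,2]>40))[y0:y1,x0:x1]*255
    return big(m)
def big(m):
    n,l,s,ce=cv2.connectedComponentsWithStats(m); k=1+np.argmax(s[1:,4]); ys,xs=np.where(l==k)
    return np.c_[xs,ys].astype(np.float32)
E
python3 - <<'E'
from h import *
c=load('wrist0');print('cam',-c['R'].T@c['t'])
for roi in((190,30,320,115),(210,185,330,240)):
    P=wood(c,roi); W=plane(c,P,17)[:,:2].astype(np.float32); r=cv2.minAreaRect(W); print(len(P),P.min(0),P.max(0),r, cv2.boxPoints(r).round(1).tolist())
h=cv2.cvtColor(c['color'],cv2.COLOR_RGB2HSV)
for p in((270,225),(255,70),(280,185),(310,207),(295,50),(370,171),(390,168)):print(p,h[p[1],p[0]])
print('pin tip,flange',plane(c,[(338,175),(402,169)],75))
s=load('side0');print('cradle',plane(s,[(272,290),(335,300),(338,268),(275,265)],10))
print('chisel',plane(s,[(334,215),(328,268)],10),'tray',plane(s,[(277,122),(343,112),(285,100)],30))
s=load('scene0');print('tray scene',plane(s,[(193,248),(239,240),(257,283),(208,297)],32), 'stone',plane(s,(246,231),20))
im=cv2.resize(c['color'][100:240,200:470,::-1],None,fx=2.9,fy=2.9,interpolation=cv2.INTER_CUBIC);cv2.imwrite('pics/crop1.png',im)
E
```

```text
cam [525.33714965  68.02478643 383.22013369]
3282 [198.  42.] [292. 105.] ((439.6610412597656, 116.34941101074219), (105.51435852050781, 37.384708404541016), 22.213115692138672) [[383.79998779296875, 113.69999694824219], [397.8999938964844, 79.0999984741211], [495.6000061035156, 119.0], [481.3999938964844, 153.60000610351562]]
2298 [219. 194.] [304. 236.] ((449.6442565917969, -48.45174789428711), (107.11328125, 39.10782241821289), 12.004079818725586) [[393.20001220703125, -40.5], [401.29998779296875, -78.69999694824219], [506.1000061035156, -56.400001525878906], [498.0, -18.200000762939453]]
(270, 225) [ 14 150  85]
(255, 70) [ 15 144 223]
(280, 185) [ 19  84 109]
(310, 207) [15 32 80]
(295, 50) [ 17  34 197]
(370, 171) [15 32 79]
(390, 168) [15 32 80]
pin tip,flange [[542.95259728  13.70931582  75.        ]
 [607.6931582   19.79830062  75.        ]]
cradle [[ 457.64338637 -294.82161449   10.        ]
 [ 633.37502987 -280.08315923   10.        ]
 [ 621.47760301 -190.19631169   10.        ]
 [ 444.44250826 -224.25849525   10.        ]]
chisel [[ 572.83930018  -30.29989255   10.        ]
 [ 593.82562125 -196.93876313   10.        ]] tray [[304.09915371 259.2568298   30.        ]
 [515.52668015 355.50571757  30.        ]
 [302.53704719 361.33878348  30.        ]]
tray scene [[511.0774716  371.46613804  32.        ]
 [486.74819696 240.67282308  32.        ]
 [277.272745   268.45677158  32.        ]
 [286.30871548 393.2824755   32.        ]] stone [[541.76044255 198.46946122  20.        ]]
```

View pics/crop1.png

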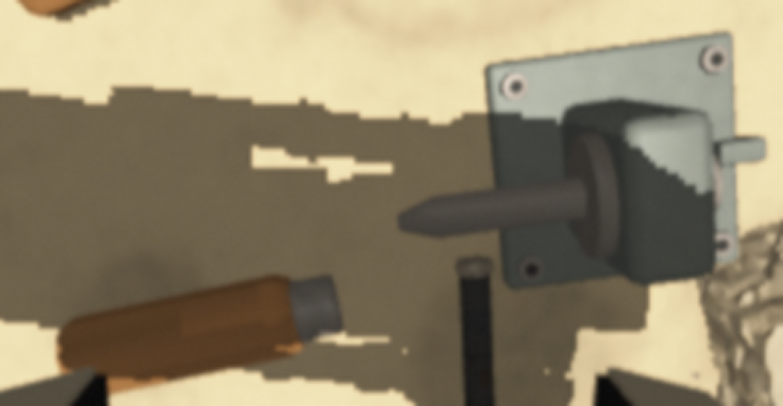

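Crop: pin tip at wrist pixel (337,176), pin meets the flange at (402,168.5), and the handles' ferrules point towards +x. The pin length works out at 66 mm (65 expected), so I'll pick up the left handle first.

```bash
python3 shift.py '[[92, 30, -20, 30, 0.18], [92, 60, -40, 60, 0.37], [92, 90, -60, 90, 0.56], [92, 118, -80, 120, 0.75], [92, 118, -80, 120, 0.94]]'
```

```text
refused: ROWS must be a list of objects, one for each row. Nothing was moved.
```

Nothing moved. I misread the format; it is a list of objects, one for each row. Resending.

```bash
python3 shift.py '[{"finger_gap":92, "trans":[30, -20, 30], "twist":0.18}, {"finger_gap":92, "trans":[60, -40, 60], "twist":0.37}, {"finger_gap":92, "trans":[90, -60, 90], "twist":0.56}, {"finger_gap":92, "trans":[118, -80, 120], "twist":0.75}, {"finger_gap":92, "trans":[118, -80, 120], "twist":0.94}]'; python3 shift.py '[{"finger_gap":92, "twist":0.12}, {"finger_gap":92, "twist":0.24}, {"finger_gap":92, "twist":0.24}]'; python3 - <<'E'
from h import *
from plant import bot, cams, close_job, get_obs
o=get_obs();print(o['time'],o['tool_pos'],o['tcp_rot'],o['joint_positions'])
snap(bot,'wrist','w1')
E
```

```text
time: 0.78
tool_pos: [442.8, 119.5, 282.5]
tcp_rot: [-3.138, 0.005, 0.637]
contact_force: [1.0, -0.4, 1.3]
grip_width: 91.6
finger_force: 0.0
time: 1.15
tool_pos: [445.0, 118.0, 284.6]
tcp_rot: [-3.142, 0.0, 0.402]
contact_force: [0.7, -0.1, 0.7]
grip_width: 91.7
finger_force: 0.0
1.15 [444.95760127 118.03027718 284.58343488] [-3.14150911e+00  3.17165210e-04  4.01908017e-01] [ 9.25620274e-02  3.70443210e-01  1.86265778e+00 -2.15260840e-05
  9.08819205e-01  1.26146358e+00]
```

View pics/w1.png

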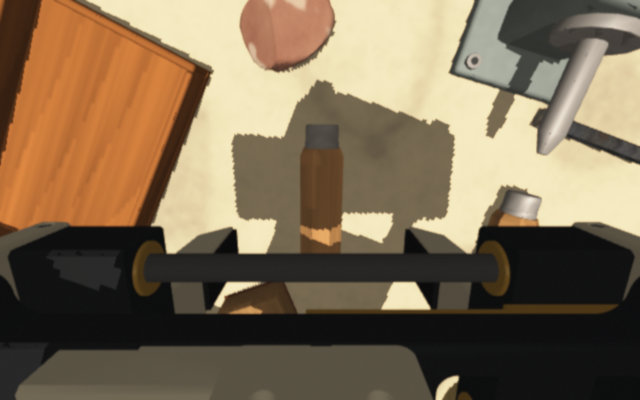

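The view shows the handle upright under the gripper, mouth at pixel (322,124), centred; pin tip at (543,153), flange top-right, tray at left. Descend, grip and lift; meanwhile triangulate the pin from both views.

```bash
python3 - <<'E'
from h import *
a,b=load('wrist0'),load('w1')
print('mouth top',plane(b,[(322,124)],30),plane(b,[(321.5,149)],32))
def tri(p,q):
    Pa=a['K']@np.c_[a['R'],a['t']];Pb=b['K']@np.c_[b['R'],b['t']]
    X=cv2.triangulatePoints(Pa,Pb,np.float64(p).reshape(2,1),np.float64(q).reshape(2,1));return (X[:3]/X[3]).ravel()
print(tri((337.2,176.2),(543,153)))
# pin axis in w1: edge midpoints
g=cv2.cvtColor(b['color'],cv2.COLOR_RGB2HSV)
print(plane(b,[(544,152),(594,40)],75))
print('base corner',plane(b,[(451,72)],8),plane(a,[(200+487/2.9,100+65/2.9),(200+731/2.9,100+33/2.9),(200+510/2.9,100+288/2.9)],8))
print('tray corner',plane(b,[(211,70)],32))
E
python3 shift.py '[{"finger_gap":92, "trans":[0, 0, 50]}, {"finger_gap":92, "trans":[0, 0, 90]}, {"finger_gap":92, "trans":[0, 0, 103]}, {"finger_gap":92, "trans":[0, 0, 103]}]'; python3 shift.py '[{"finger_gap":20}, {"finger_gap":20}, {"finger_gap":20}, {"finger_gap":20}, {"finger_gap":20}]'
```

```text
mouth top [[504.98744863 143.13832945  30.        ]] [[488.1245782  136.38414665  32.        ]]
[542.1906886   12.56563363  75.43467442]
[[543.08135544  12.0591998   75.        ]
 [607.02512094  21.03410626  75.        ]]
base corner [[580.13552643  65.9049052    8.        ]] [[581.49250004  65.0842543    8.        ]
 [680.07230285  77.59226677   8.        ]
 [595.06863758 -29.26229585   8.        ]]
tray corner [[508.48817922 229.5484966   32.        ]]
time: 1.7
tool_pos: [445.1, 118.0, 181.6]
tcp_rot: [-3.141, 0.001, 0.402]
contact_force: [-0.4, -0.1, 1.5]
grip_width: 91.8
finger_force: 0.0
time: 2.33
tool_pos: [445.0, 118.0, 181.8]
tcp_rot: [3.141, -0.0, 0.401]
contact_force: [-0.2, 1.1, 0.7]
grip_width: 46.4
finger_force: 0.0
```

```bash
python3 shift.py '[{"finger_gap":20}, {"finger_gap":20}, {"finger_gap":20, "trans":[0, 0, -10]}, {"finger_gap":20, "trans":[0, 0, -40]}, {"finger_gap":20, "trans":[0, 0, -95]}]'; python3 - <<'E'
from h import *
from plant import bot, cams, close_job, get_obs
o=get_obs();print(o['time'],o['tool_pos'],o['tcp_rot'],o['grip_width'],o['finger_force'])
E
```

```text
time: 2.95
tool_pos: [444.4, 117.9, 276.9]
tcp_rot: [-3.14, 0.004, 0.401]
contact_force: [1.5, 0.1, -1.7]
grip_width: 33.7
finger_force: 30.0
2.95 [444.39686062 117.90832622 276.8897976 ] [-3.14034083  0.00399885  0.40065611] 33.69559931740011 29.95014356682077
```

```bash
python3 shift.py '[{"finger_gap":20, "trans":[-10, 35, 10], "twist":0.1}, {"finger_gap":20, "trans":[-20, 75, 25], "twist":0.2}, {"finger_gap":20, "trans":[-28.4, 105, 37], "twist":0.27}, {"finger_gap":20, "trans":[-28.4, 114.2, 37], "twist":0.27}, {"finger_gap":20, "trans":[-28.4, 114.2, 37], "twist":0.27}]'; python3 - <<'E'
from h import *
from plant import bot, cams, close_job, get_obs
o=get_obs();print(o['tool_pos'],o['tcp_rot'])
c=snap(bot,'wrist','w2');cv2.imwrite('pics/w2c.png',c['color'][:260,150:550,::-1].repeat(2,0).repeat(2,1)[:,:800][:520])
print(proj(c,[[542.7,12.3,75],[607.2,20.7,75],[527.8,10.3,75]]))
E
```

```text
time: 3.58
tool_pos: [463.7, 1.7, 240.3]
tcp_rot: [3.142, -0.001, 0.131]
contact_force: [0.3, -0.5, -1.0]
grip_width: 33.9
finger_force: 30.0
[463.7037606    1.69870819 240.26046747] [ 3.14157045e+00 -7.84502511e-04  1.30763871e-01]
[[322.0842225   92.70491204]
 [322.32995019 -81.50630913]
 [322.16415388 127.27332254]]
```

View pics/w2c.png

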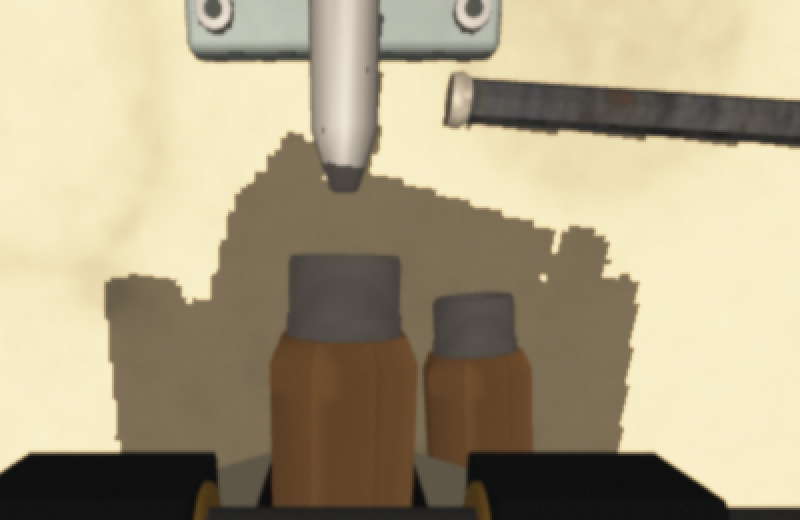

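Pin and ferrule are both centred at crop column 345 and parallel, with 15 mm between them. Push on in stages.

```bash
python3 shift.py '[{"finger_gap":20, "trans":[15, 0, 0]}, {"finger_gap":20, "trans":[30, 0, 0]}, {"finger_gap":20, "trans":[44, 0, 0]}, {"finger_gap":20, "trans":[44, 0, 0]}]'; python3 shift.py '[{"finger_gap":20, "trans":[4, 0, 0]}, {"finger_gap":20, "trans":[8, 0, 0]}, {"finger_gap":20, "trans":[12, 0, 0]}, {"finger_gap":20, "trans":[12, 0, 0]}]'
```

```text
time: 4.12
tool_pos: [507.4, 8.7, 240.1]
tcp_rot: [3.141, -0.001, 0.133]
contact_force: [0.2, -0.0, -1.3]
grip_width: 33.5
finger_force: 30.0
time: 4.62
tool_pos: [519.2, 9.1, 239.8]
tcp_rot: [3.142, -0.0, 0.131]
contact_force: [-0.0, 0.1, -1.0]
grip_width: 33.6
finger_force: 30.0
```

No resistance past the short-bore stop, so this one is deep-bored. Continue to the flange.

```bash
python3 shift.py '[{"finger_gap":20, "trans":[8, 0, 0]}, {"finger_gap":20, "trans":[16, 0, 0]}, {"finger_gap":20, "trans":[20, 0, 0]}, {"finger_gap":20, "trans":[22, 0, 0]}, {"finger_gap":20, "trans":[22, 0, 0]}]'; python3 shift.py '[{"finger_gap":20, "trans":[2, 0, 0]}, {"finger_gap":20, "trans":[4, 0, 0]}, {"finger_gap":20, "trans":[4, 0, 0]}]'
```

```text
time: 5.25
tool_pos: [540.8, 12.0, 239.6]
tcp_rot: [-3.142, 0.0, 0.131]
contact_force: [0.1, -0.6, -0.7]
grip_width: 33.4
finger_force: 30.0
time: 5.62
tool_pos: [543.1, 12.2, 239.2]
tcp_rot: [-3.141, 0.006, 0.131]
contact_force: [-8.7, -2.7, 3.1]
grip_width: 33.7
finger_force: 30.0
```

```bash
python3 shift.py '[{"finger_gap":20, "trans":[1.5, 0, 0]}, {"finger_gap":20, "trans":[1.5, 0, 0]}, {"finger_gap":20, "trans":[1.5, 0, 0]}]'; python3 - <<'E'
from h import *
from plant import bot, cams, close_job, get_obs
c=snap(bot,'wrist','w3');s=snap(bot,'side','s3')
o=get_obs();print(o['tool_pos'],o['tcp_rot'],o['time'])
cv2.imwrite('pics/w3c.png',np.hstack([c['color'][:260,200:450,::-1].repeat(2,0).repeat(2,1)[:520],cv2.resize(s['color'][60:330,240:390,::-1],(289,520))]))
E
```

```text
time: 6.0
tool_pos: [543.7, 12.2, 238.9]
tcp_rot: [-3.141, 0.009, 0.131]
contact_force: [-12.3, -4.0, 3.7]
grip_width: 33.5
finger_force: 30.0
[543.6663018   12.23895749 238.93820742] [-3.14093878  0.00928587  0.13097278] 6.1
```

View pics/w3c.png

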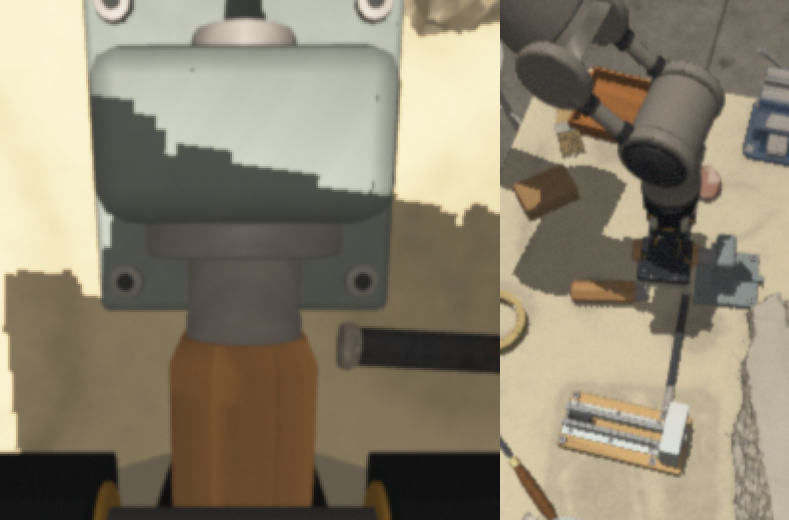

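Ferrule butts on the flange (crop (245,258)) and everything's straight. Withdraw and measure the tray from w1's rim edges and the side view.

```bash
python3 shift.py '[{"finger_gap":20, "trans":[-20, 0, 0]}, {"finger_gap":20, "trans":[-45, 0, 0]}, {"finger_gap":20, "trans":[-70, 0, 0]}, {"finger_gap":20, "trans":[-90, 0, 0]}, {"finger_gap":20, "trans":[-90, 0, -40]}]'; python3 - <<'E'
from h import *
b=load('w1')
print(plane(b,[(211,70),(152,225),(75,0)],32).round(1))
s=load('s3');print(plane(s,[(240+585/1.927-500/1.927,60+68/1.927),(240+(652-500)/1.927,60+75/1.927),(240+(570-500)/1.927,60+122/1.927)],32).round(1))
from plant import bot, cams, close_job, get_obs
o=get_obs();print(o['tool_pos'],o['tcp_rot'])
snap(bot,'scene','sc3');
E
```

```text
time: 6.72
tool_pos: [454.9, 1.0, 278.2]
tcp_rot: [-3.139, 0.007, 0.13]
contact_force: [1.8, -0.7, -0.8]
grip_width: 34.0
finger_force: 30.0
[[508.5 229.5  32. ]
 [380.1 237.4  32. ]
 [514.7 326.7  32. ]]
[[293.8 380.2  32. ]
 [419.4 392.5  32. ]
 [304.2 251.7  32. ]]
[454.93258081   0.99291131 278.17984258] [-3.13946378  0.00695065  0.13027286]
```

```bash
python3 shift.py '[{"finger_gap":20, "trans":[-2, -60, 0], "twist":0.1}, {"finger_gap":20, "trans":[-5, -122, 0], "twist":0.194}, {"finger_gap":20, "trans":[-8, -184, 0], "twist":0.194}, {"finger_gap":20, "trans":[-11, -246, 0], "twist":0.194}, {"finger_gap":20, "trans":[-13.8, -307.5, 0], "twist":0.194}]';python3 shift.py '[{"finger_gap":20}, {"finger_gap":20, "trans":[0, 0, 40]}, {"finger_gap":20, "trans":[0, 0, 75]}, {"finger_gap":20, "trans":[0, 0, 75]}]'; python3 - <<'E'
from h import *
from plant import bot, cams, close_job, get_obs
o=get_obs();print(o['tool_pos'],o['tcp_rot'])
c=snap(bot,'wrist','w4');cv2.imwrite('pics/w4.png',c['color'][:,:,::-1])
E
```

```text
time: 7.4
tool_pos: [402.7, 306.1, 280.1]
tcp_rot: [-3.141, -0.001, -0.063]
contact_force: [1.0, -0.0, -1.1]
grip_width: 33.7
finger_force: 30.0
time: 7.9
tool_pos: [402.7, 303.0, 202.9]
tcp_rot: [3.139, 0.004, -0.064]
contact_force: [-0.4, -0.1, -0.4]
grip_width: 33.8
finger_force: 30.0
[402.68916309 302.98487704 202.88314984] [ 3.13866347  0.00433914 -0.06396942]
```

View pics/w4.png

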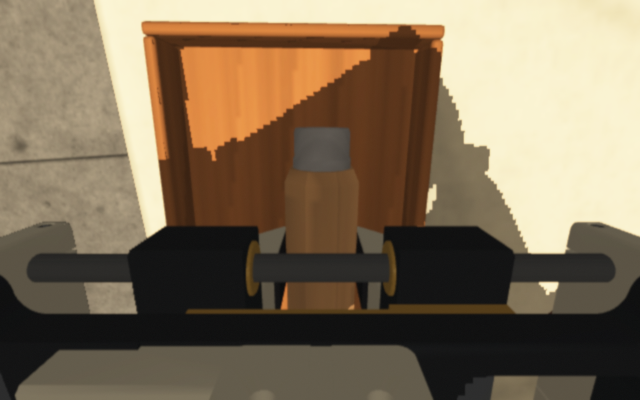

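The handle is inside the tray, a bit right of centre (column 322 against 294). Shift 10 mm left, lower, release, and lift.

```bash
python3 shift.py '[{"finger_gap":20, "trans":[0, -10, 5]}, {"finger_gap":20, "trans":[0, -10, 14]}, {"finger_gap":20, "trans":[0, -10, 14.5]}, {"finger_gap":20, "trans":[0, -10, 14.5]}]';python3 shift.py '[{"finger_gap":48}, {"finger_gap":48}, {"finger_gap":48}, {"finger_gap":48, "trans":[0, 0, -20]}, {"finger_gap":60, "trans":[0, 0, -75]}]'
```

```text
time: 8.45
tool_pos: [403.8, 314.0, 190.4]
tcp_rot: [-3.142, -0.0, -0.063]
contact_force: [1.0, 0.7, -0.8]
grip_width: 34.0
finger_force: 30.0
time: 9.07
tool_pos: [403.2, 313.6, 264.0]
tcp_rot: [3.138, 0.005, -0.063]
contact_force: [-0.2, 0.9, 0.8]
grip_width: 53.9
finger_force: 0.0
```

```bash
python3 - <<'E'
from h import *
a,b,w=load('wrist0'),load('w1'),load('w2')
print(plane(w,[(387,147),(388.5,177)],29),plane(b,[(524,193)],29))
print(plane(a,[(200+335/2.9,100+304/2.9),(200+298/2.9,100+310/2.9),(200+60/2.9,100+348/2.9)],[17]))
m=wood(a,(210,185,330,240),120);print(cv2.minAreaRect(plane(a,m,17)[:,:2].astype(np.float32)))
from plant import bot, cams, close_job, get_obs;o=get_obs();print(o['tool_pos'],o['tcp_rot'])
c=snap(bot,'wrist','w5');p=plane(c,wood(c,(280,100,360,225)),25);print(p.min(0),p.max(0))
E
```

```text
[[520.32464838 -31.08259251  29.        ]
 [502.04953334 -35.43426385  29.        ]] [[518.47811019 -23.78293145  29.        ]]
[[518.88430492 -33.92325339  17.        ]
 [503.02317154 -36.57495011  17.        ]
 [399.67522574 -53.58582665  17.        ]]
((449.4005432128906, -48.73073196411133), (104.82870483398438, 36.35514450073242), 12.194724082946777)
[403.19347691 313.5562029  263.97816507] [ 3.13830768  0.0049916  -0.06339172]
[392.21908549 282.82583195  25.        ] [484.36925665 344.87615404  25.        ]
```

```bash
python3 shift.py '[{"finger_gap":92, "trans":[12, 60, -10], "twist":-0.1}, {"finger_gap":92, "trans":[25, 120, -10], "twist":-0.2}, {"finger_gap":92, "trans":[38, 180, -10], "twist":-0.268}, {"finger_gap":92, "trans":[50, 240, -5], "twist":-0.268}, {"finger_gap":92, "trans":[62, 298, 0], "twist":-0.268}]';python3 - <<'E'
from plant import bot, cams, close_job, get_obs
o=get_obs();print(o['tool_pos'],o['tcp_rot'],o['time'])
E
```

```text
time: 9.75
tool_pos: [447.0, 10.7, 265.4]
tcp_rot: [3.141, -0.002, 0.205]
contact_force: [1.5, 0.2, -0.6]
grip_width: 91.7
finger_force: 0.0
[446.96766836  10.69753288 265.42547778] [ 3.14108304e+00 -1.50658785e-03  2.04769444e-01] 9.75
```

```bash
python3 shift.py '[{"finger_gap":92, "trans":[-2, 35, 0]}, {"finger_gap":92, "trans":[-3.5, 60, 0]}, {"finger_gap":92, "trans":[-3.5, 60, 0]}, {"finger_gap":92, "trans":[-3.5, 60, 40]}]';python3 - <<'E'
from h import *
from plant import bot, cams, close_job, get_obs
o=get_obs();print(o['tool_pos'],o['tcp_rot'],o['time'])
c=snap(bot,'wrist','w6')
print(proj(c,[[518.5,-33.5,29],[459.8,-45.8,34]]))
g=c['color'][40:215,230:420];cv2.imwrite('pics/w6c.png',cv2.resize(g[:,:,::-1],None,fx=3,fy=3))
E
```

```text
time: 10.25
tool_pos: [456.7, -46.7, 226.8]
tcp_rot: [3.139, -0.006, 0.204]
contact_force: [0.6, -0.2, -1.3]
grip_width: 92.2
finger_force: 0.0
[456.70881287 -46.67041066 226.77420657] [ 3.13870324 -0.00620093  0.20433537] 10.25
[[320.38444561 130.80208183]
 [320.74828284 234.00089598]]
```

View pics/w6c.png

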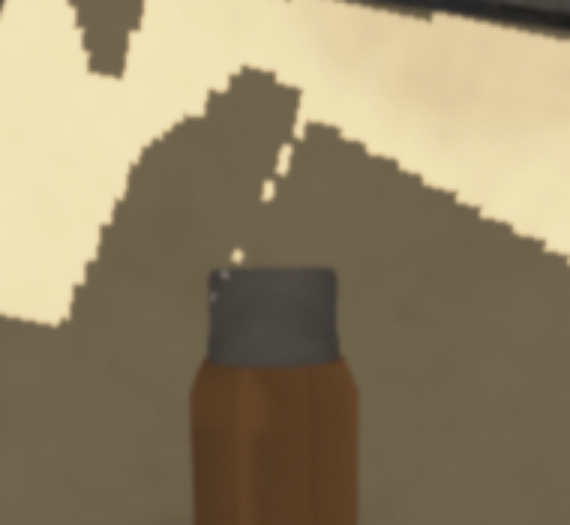

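Mouth at full-image pixel (321,129), predicted (320,131): well aligned. Descend, grip, lift.

```bash
python3 shift.py '[{"finger_gap":92, "trans":[0, 0, 30]}, {"finger_gap":92, "trans":[0, 0, 43.5]}, {"finger_gap":92, "trans":[0, 0, 43.5]}, {"finger_gap":20, "trans":[0, 0, 43.5]}, {"finger_gap":20, "trans":[0, 0, 43.5]}]'; python3 shift.py '[{"finger_gap":20}, {"finger_gap":20}, {"finger_gap":20}, {"finger_gap":20}, {"finger_gap":20}]';python3 shift.py '[{"finger_gap":20}, {"finger_gap":20, "trans":[0, 0, -10]}, {"finger_gap":20, "trans":[0, 0, -40]}, {"finger_gap":20, "trans":[0, 0, -58]}, {"finger_gap":20, "trans":[0, 0, -58]}]'
```

```text
time: 10.92
tool_pos: [456.0, -46.8, 182.6]
tcp_rot: [3.141, -0.002, 0.205]
contact_force: [-0.2, 0.5, -0.1]
grip_width: 76.6
finger_force: 0.0
time: 11.55
tool_pos: [455.7, -46.8, 181.7]
tcp_rot: [3.141, -0.0, 0.205]
contact_force: [-1.1, -0.0, 0.3]
grip_width: 33.7
finger_force: 30.0
time: 12.18
tool_pos: [456.0, -46.8, 241.2]
tcp_rot: [3.14, -0.003, 0.205]
contact_force: [0.1, -0.1, -1.7]
grip_width: 33.9
finger_force: 30.0
```

```bash
python3 shift.py '[{"finger_gap":20, "trans":[5, -25, 0], "twist":0.04}, {"finger_gap":20, "trans":[12, -46, 0], "twist":0.074}, {"finger_gap":20, "trans":[17.4, -46, 0], "twist":0.074}, {"finger_gap":20, "trans":[17.4, -46, 0], "twist":0.074}]';python3 - <<'E'
from h import *
from plant import bot, cams, close_job, get_obs
o=get_obs();print(o['tool_pos'],o['tcp_rot'],o['time'])
c=snap(bot,'wrist','w7')
h=cv2.cvtColor(c['color'],cv2.COLOR_RGB2HSV).astype(int)
g=cv2.GaussianBlur(cv2.cvtColor(c['color'],cv2.COLOR_RGB2GRAY),(3,3),0).astype(float)
for r in(40,55,85,92,130,140,150):
    print(r,[int(v) for v in g[r,285:360:3]])
E
```

```text
time: 12.68
tool_pos: [463.6, 1.5, 239.4]
tcp_rot: [3.141, 0.0, 0.132]
contact_force: [-0.4, -0.1, -0.8]
grip_width: 34.0
finger_force: 30.0
[463.63529185   1.54773372 239.36228717] [3.14145018e+00 1.44630711e-04 1.31788981e-01] 12.675
40 [236, 236, 236, 236, 235, 235, 219, 139, 161, 182, 198, 211, 223, 217, 194, 171, 147, 118, 109, 229, 233, 234, 235, 235, 235]
55 [235, 236, 236, 236, 236, 236, 222, 139, 161, 181, 203, 216, 226, 216, 192, 169, 143, 114, 183, 236, 236, 236, 235, 235, 235]
85 [113, 112, 112, 112, 113, 113, 111, 111, 113, 97, 69, 74, 75, 73, 71, 69, 116, 221, 228, 235, 235, 236, 236, 236, 236]
92 [110, 110, 111, 111, 111, 111, 112, 112, 111, 109, 74, 69, 70, 70, 67, 100, 111, 112, 112, 112, 111, 111, 122, 162, 195]
130 [111, 112, 102, 68, 70, 74, 76, 77, 79, 80, 81, 81, 81, 82, 83, 82, 80, 79, 77, 73, 70, 96, 108, 109, 110]
140 [111, 111, 102, 69, 72, 74, 76, 77, 76, 77, 78, 78, 79, 80, 79, 79, 78, 77, 75, 73, 70, 93, 107, 108, 110]
150 [111, 110, 103, 71, 71, 71, 73, 75, 76, 78, 79, 79, 79, 79, 78, 76, 75, 73, 72, 71, 69, 97, 110, 109, 108]
```

Pin centre ≈ column 322, ferrule ≈ 320, so within 1 mm. Push on.

```bash
python3 shift.py '[{"finger_gap":20, "trans":[15, 0, 0]}, {"finger_gap":20, "trans":[30, 0, 0]}, {"finger_gap":20, "trans":[43, 0, 0]}, {"finger_gap":20, "trans":[43, 0, 0]}]'; python3 shift.py '[{"finger_gap":20, "trans":[2, 0, 0]}, {"finger_gap":20, "trans":[4, 0, 0]}, {"finger_gap":20, "trans":[6, 0, 0]}, {"finger_gap":20, "trans":[6, 0, 0]}]'
```

```text
time: 13.22
tool_pos: [506.5, 7.0, 239.6]
tcp_rot: [3.141, -0.0, 0.131]
contact_force: [-0.0, 0.8, -1.9]
grip_width: 33.7
finger_force: 30.0
time: 13.72
tool_pos: [511.5, 8.2, 239.6]
tcp_rot: [-3.141, 0.002, 0.131]
contact_force: [-2.4, -0.5, 0.3]
grip_width: 34.1
finger_force: 30.0
```

```bash
python3 shift.py '[{"finger_gap":20, "trans":[2, 0, 0]}, {"finger_gap":20, "trans":[2, 0, 0]}]'
```

```text
time: 13.98
tool_pos: [512.4, 8.3, 239.4]
tcp_rot: [-3.141, 0.005, 0.131]
contact_force: [-9.1, -4.2, 4.1]
grip_width: 33.6
finger_force: 30.0
```

It stops 31 mm short of the first handle's position, so it is short-bored. Hold, withdraw, and move to view the cradle.

```bash
python3 shift.py '[{"finger_gap":20, "trans":[1, 0, 0]}, {"finger_gap":20, "trans":[1, 0, 0]}, {"finger_gap":20, "trans":[1, 0, 0]}]'; python3 shift.py '[{"finger_gap":20, "trans":[-20, 0, 0]}, {"finger_gap":20, "trans":[-45, 0, 0]}, {"finger_gap":20, "trans":[-68, 0, 0]}, {"finger_gap":20, "trans":[-80, 0, -50]}, {"finger_gap":20, "trans":[-100, 30, -90]}]';python3 shift.py '[{"finger_gap":20, "trans":[0, 55, -20]}, {"finger_gap":20, "trans":[0, 115, -40]}, {"finger_gap":20, "trans":[0, 175, -40]}, {"finger_gap":20, "trans":[0, 210, -40]}, {"finger_gap":20, "trans":[0, 210, -40]}]'; python3 - <<'E'
from h import *
from plant import bot, cams, close_job, get_obs
o=get_obs();print(o['tool_pos'],o['tcp_rot'],o['time'])
c=snap(bot,'wrist','w8');snap(bot,'side','s8')
E
```

```text
time: 14.35
tool_pos: [512.8, 8.4, 239.3]
tcp_rot: [-3.141, 0.007, 0.131]
contact_force: [-12.3, -4.7, 5.5]
grip_width: 33.7
finger_force: 30.0
time: 14.98
tool_pos: [419.6, -33.7, 331.3]
tcp_rot: [3.141, -0.002, 0.133]
contact_force: [0.6, -1.5, -0.5]
grip_width: 33.9
finger_force: 30.0
time: 15.6
tool_pos: [447.1, -244.7, 369.6]
tcp_rot: [3.141, -0.001, 0.128]
contact_force: [0.3, 0.4, 0.2]
grip_width: 34.0
finger_force: 30.0
[ 447.14156092 -244.678853    369.57513497] [ 3.14062078e+00 -1.00411418e-03  1.27534784e-01] 15.6
```

View pics/w8.png

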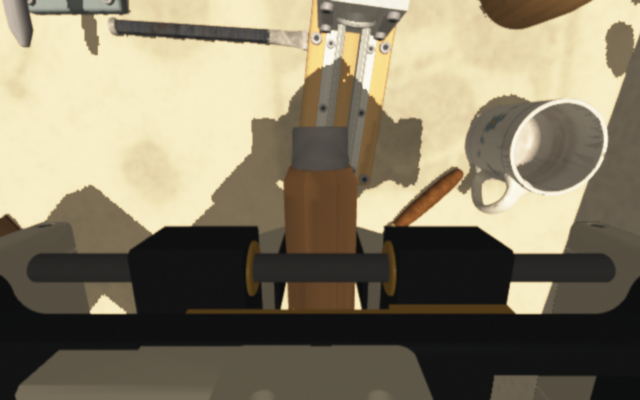

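Wrist view: end plate at (358,10), bed rails leading down to about (340,190), partly hidden by the held handle, and the cradle turned slightly clockwise from the tool. Shift sideways and turn for a clear view.

```bash
python3 shift.py '[{"finger_gap":20, "trans":[10, -35, -15], "twist":0.1}, {"finger_gap":20, "trans":[25, -65, -30], "twist":0.165}, {"finger_gap":20, "trans":[25, -65, -30], "twist":0.165}, {"finger_gap":20, "trans":[25, -65, -30], "twist":0.165}]'; python3 - <<'E'
from h import *
from plant import bot, cams, close_job, get_obs
o=get_obs();print(o['tool_pos'],o['tcp_rot'],o['time'])
c=snap(bot,'wrist','w9');cv2.imwrite('pics/w9c.png',cv2.resize(c['color'][:240,260:500,::-1],None,fx=2.5,fy=2.5,interpolation=cv2.INTER_CUBIC))
E
```

```text
time: 16.2
tool_pos: [463.2, -173.9, 399.6]
tcp_rot: [3.141, 0.0, -0.032]
contact_force: [-0.2, -0.9, -0.9]
grip_width: 33.7
finger_force: 30.0
[ 463.15736761 -173.92742081  399.60991801] [ 3.14142989e+00  1.21379456e-04 -3.17651415e-02] 16.2
```

View pics/w9c.png

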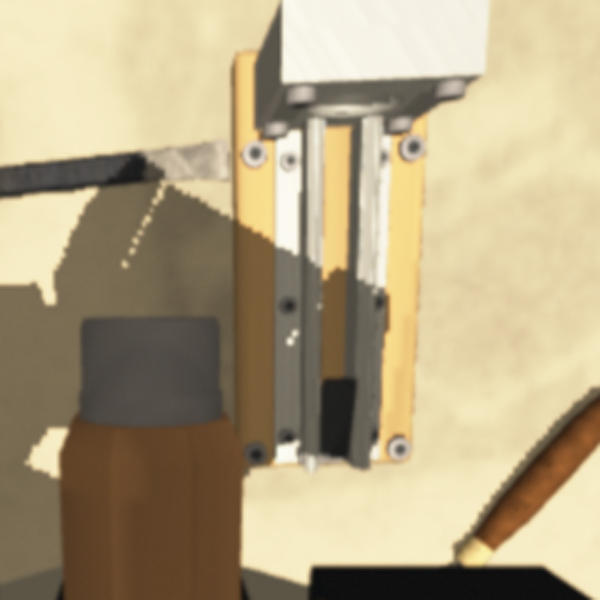

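Cradle screws at crop (254,153), (412,148), (255,453), (399,447); right rail top edge (382,120)→(370,465); end plate's lower edge at y≈110; catch at (338,415).

```bash
python3 - <<'E'
from h import *
c=load('w9'); f=lambda L:[(260+x/2.5,y/2.5) for x,y in L]
print('cam',-c['R'].T@c['t'])
for z in(12,18):
    P=plane(c,f([(254,153),(412,148),(255,453),(399,447)]),z)[:,:2]; a=(P[0]+P[1])/2;b=(P[2]+P[3])/2;d=a-b
    print(z,P.round(1).tolist(),a,b,np.arctan2(d[1],d[0]),np.linalg.norm(P[0]-P[1]),np.linalg.norm(P[2]-P[3]))
    R=plane(c,f([(425,135),(411,460)]),z)[:,:2];print(' baseR',R.tolist())
L=plane(c,f([(233,60),(236,455)]),0)[:,:2];print('baseL',L.tolist())
R=plane(c,f([(382,125),(370,465)]),43)[:,:2];print('railR',R.tolist(),np.arctan2(*(R[0]-R[1])[::-1]))
R=plane(c,f([(325,125),(318,465)]),43)[:,:2];print('railLin',R.tolist(),np.arctan2(*(R[0]-R[1])[::-1]))
print('rail end',plane(c,f([(310,467)]),43),'plate top front edge',plane(c,f([(282,80),(482,72)]),94),'catch',plane(c,f([(338,380),(338,455)]),48))
E
```

```text
cam [ 530.6803004  -175.16445727  378.69790667]
12 [[592.4, -222.5], [592.1, -292.3], [457.1, -223.0], [457.8, -292.9]] [ 592.23595752 -257.37400791] [ 457.45568331 -257.9845387 ] 0.0045297920463038 69.81782753364975 69.91787192364856
 baseR [[597.2298721369522, -297.729912673953], [451.150933955936, -299.1003629727315]]
18 [[591.3, -221.7], [591.1, -290.4], [458.3, -222.2], [459.0, -291.0]] [ 591.22876895 -256.02887532] [ 458.65380224 -256.62941646] 0.004529792046303945 68.67545132265356 68.7738587621024
 baseR [[596.1409719192126, -295.7244669949318], [452.4522127197058, -297.072493653861]]
baseL [[632.9899102569885, -214.65507946735715], [453.99651187591144, -215.04170970071127]]
railR [[595.8791788082367, -269.8857738637348], [456.18761744792886, -270.40830921857054]] 0.0037406190653173975
railLin [[596.6300536386289, -246.98596760175585], [456.94805616955404, -247.15680910206106]] 0.0012230739695371126
rail end [[ 456.14941659 -243.59676159   43.        ]] plate top front edge [[ 600.99545459 -221.28928964   94.        ]
 [ 601.22847819 -288.34657828   94.        ]] catch [[ 495.02582473 -253.85706325   48.        ]
 [ 462.25147527 -254.76923464   48.        ]]
```

```bash
python3 shift.py '[{"finger_gap":20, "trans":[20, 27, 20], "twist":-0.035}, {"finger_gap":20, "trans":[40, 55, 40], "twist":-0.035}, {"finger_gap":20, "trans":[60.5, 80.8, 80], "twist":-0.035}, {"finger_gap":20, "trans":[60.5, 80.8, 130], "twist":-0.035}, {"finger_gap":20, "trans":[60.5, 80.8, 157], "twist":-0.035}]'; python3 shift.py '[{"finger_gap":20}, {"finger_gap":20, "trans":[0, 0, 5]}, {"finger_gap":20, "trans":[0, 0, 5]}]'; python3 - <<'E'
from h import *
from plant import bot, cams, close_job, get_obs
o=get_obs();print(o['tool_pos'],o['tcp_rot'],o['time'])
c=snap(bot,'wrist','w10');cv2.imwrite('pics/w10c.png',cv2.resize(c['color'][:240,220:420,::-1],None,fx=2.5,fy=2.5,interpolation=cv2.INTER_CUBIC))
print(proj(c,[[521+64.4,-256.6,57+13],[601,-222.6,94],[601,-290.6,94]]))
E
```

```text
time: 16.88
tool_pos: [519.9, -258.1, 239.0]
tcp_rot: [-3.139, 0.004, -0.0]
contact_force: [-0.1, 0.9, -0.5]
grip_width: 33.8
finger_force: 30.0
time: 17.25
tool_pos: [521.2, -257.8, 238.8]
tcp_rot: [3.141, -0.002, 0.001]
contact_force: [0.5, 0.5, -2.0]
grip_width: 33.7
finger_force: 30.0
[ 521.22571351 -257.76712795  238.81193267] [ 3.14053132e+00 -1.62168301e-03  7.73351448e-04] 17.25
[[319.87435136 128.24802944]
 [230.73941413  87.86487597]
 [408.69242113  87.84067573]]
```

View pics/w10c.png

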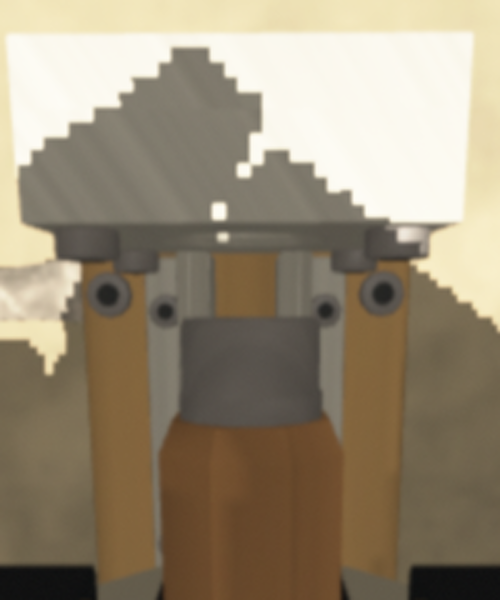

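Ferrule centred at crop column 250.5, cradle features at 245.5, meaning a 1.4 mm shift left. Correct and lower into the bed.

```bash
python3 shift.py '[{"finger_gap":20, "trans":[0, -1.3, 0]}, {"finger_gap":20, "trans":[0, -1.3, 8]}, {"finger_gap":20, "trans":[0, -1.3, 13]}, {"finger_gap":20, "trans":[0, -1.3, 15.7]}, {"finger_gap":20, "trans":[0, -1.3, 15.7]}]'
```

```text
time: 17.92
tool_pos: [521.4, -256.3, 222.3]
tcp_rot: [3.141, -0.001, 0.001]
contact_force: [3.0, 0.3, 2.9]
grip_width: 33.2
finger_force: 30.0
```

```bash
python3 shift.py '[{"finger_gap":20, "trans":[5, 0, 0.3]}, {"finger_gap":20, "trans":[10, 0, 0.5]}, {"finger_gap":20, "trans":[15, 0, 0.5]}, {"finger_gap":20, "trans":[18, 0, 0.5]}, {"finger_gap":20, "trans":[18, 0, 0.5]}]'; python3 shift.py '[{"finger_gap":20, "trans":[4, 0, 0]}, {"finger_gap":20, "trans":[8, 0, 0]}, {"finger_gap":20, "trans":[11, 0, 0]}, {"finger_gap":20, "trans":[11, 0, 0]}]'
```

```text
time: 18.55
tool_pos: [537.7, -256.6, 221.9]
tcp_rot: [-3.141, 0.005, 0.001]
contact_force: [-8.9, -2.0, 10.6]
grip_width: 33.8
finger_force: 30.0
time: 19.05
tool_pos: [548.9, -256.5, 221.8]
tcp_rot: [-3.141, 0.004, 0.001]
contact_force: [-6.9, -1.5, 7.8]
grip_width: 33.8
finger_force: 30.0
```

```bash
python3 shift.py '[{"finger_gap":20, "trans":[2, 0, 0]}, {"finger_gap":20, "trans":[3, 0, 0]}, {"finger_gap":20, "trans":[4, 0, 0]}, {"finger_gap":20, "trans":[4, 0, 0]}]'; python3 shift.py '[{"finger_gap":20, "trans":[1.5, 0, 0]}, {"finger_gap":20, "trans":[1.5, 0, 0]}, {"finger_gap":20, "trans":[1.5, 0, 0]}]'
```

```text
time: 19.55
tool_pos: [552.6, -256.5, 221.7]
tcp_rot: [-3.141, 0.005, 0.001]
contact_force: [-8.7, -0.9, 9.3]
grip_width: 33.9
finger_force: 30.0
time: 19.92
tool_pos: [553.4, -256.5, 221.7]
tcp_rot: [-3.14, 0.007, 0.001]
contact_force: [-12.8, -1.6, 11.6]
grip_width: 33.6
finger_force: 30.0
```

```bash
python3 shift.py '[{"finger_gap":20, "trans":[1.5, 0, 0]}, {"finger_gap":20, "trans":[3, 0, 0]}, {"finger_gap":20, "trans":[3, 0, 0]}]'; python3 - <<'E'
from h import *
from plant import bot, cams, close_job, get_obs
c=snap(bot,'wrist','w11');s=snap(bot,'side','s11')
a=c['color'][:300,220:420,::-1]
cv2.imwrite('pics/w11c.png',np.hstack([cv2.resize(a,(400,600)),cv2.resize(s['color'][230:330,250:380,::-1],(390,600))]))
E
```

```text
time: 20.3
tool_pos: [554.7, -256.7, 221.6]
tcp_rot: [-3.139, 0.013, 0.001]
contact_force: [-23.0, -1.8, 18.0]
grip_width: 33.6
finger_force: 30.0
```

View pics/w11c.png

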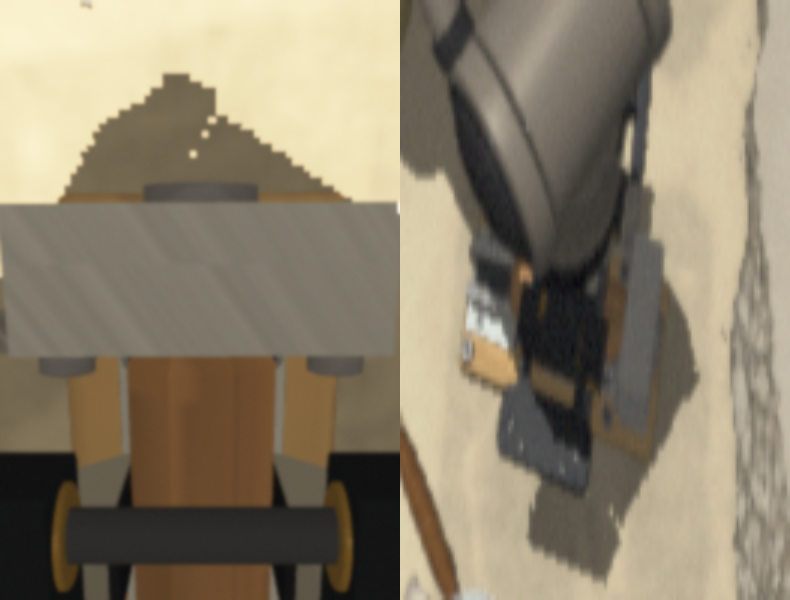

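Wood is up against the end plate with 23 N of resistance. Ease off, release, lift, and look for the catch.

```bash
python3 shift.py '[{"finger_gap":20, "trans":[-3, 0, 0]}, {"finger_gap":50, "trans":[-3, 0, 0]}, {"finger_gap":50, "trans":[-3, 0, 0]}, {"finger_gap":50, "trans":[-3, 0, 0]}, {"finger_gap":50, "trans":[-3, 0, 0]}]'; python3 shift.py '[{"finger_gap":60, "trans":[0, 0, -40]}, {"finger_gap":60, "trans":[-40, 0, -90]}, {"finger_gap":60, "trans":[-90, 0, -130]}, {"finger_gap":60, "trans":[-90, 0, -130]}]'; python3 - <<'E'
from h import *
from plant import bot, cams, close_job, get_obs
o=get_obs();print(o['tool_pos'],o['tcp_rot'],o['time'])
c=snap(bot,'wrist','w12');s=snap(bot,'side','s12')
P=wood(c,(305,20,335,220));print(P.min(0),P.max(0))
o=np.array([557.5,-256.6,0]);print(proj(c,o+[[60,0,57],[-60,0,57],[44,0,94],[-62,0,48],[-95,0,40]]),proj(s,o+[[-60,0,57],[-62,0,48]]))
cv2.imwrite('pics/w12c.png',np.hstack([cv2.resize(c['color'][:240,260:380,::-1],(300,600)),cv2.resize(s['color'][245:315,260:350,::-1],(490,600),interpolation=cv2.INTER_CUBIC)]))
E
```

```text
time: 21.02
tool_pos: [555.7, -256.1, 221.3]
tcp_rot: [-3.141, 0.0, 0.001]
contact_force: [0.4, -0.5, 0.1]
grip_width: 50.0
finger_force: 0.0
time: 21.52
tool_pos: [464.0, -256.4, 354.8]
tcp_rot: [3.138, -0.004, -0.001]
contact_force: [0.1, 0.4, 0.2]
grip_width: 60.1
finger_force: 0.0
[ 464.04764455 -256.42177902  354.78352312] [ 3.13829625e+00 -3.99524978e-03 -6.17962447e-04] 21.525
[305.  33.] [334. 164.]
[[320.68536149  11.90040932]
 [320.89290992 160.4984653 ]
 [320.88131887  19.12684774]
 [320.86018091 161.45176803]
 [320.87859032 193.89213934]] [[288.16521556 275.36339736]
 [287.7534496  276.14058373]]
```

View pics/w12c.png

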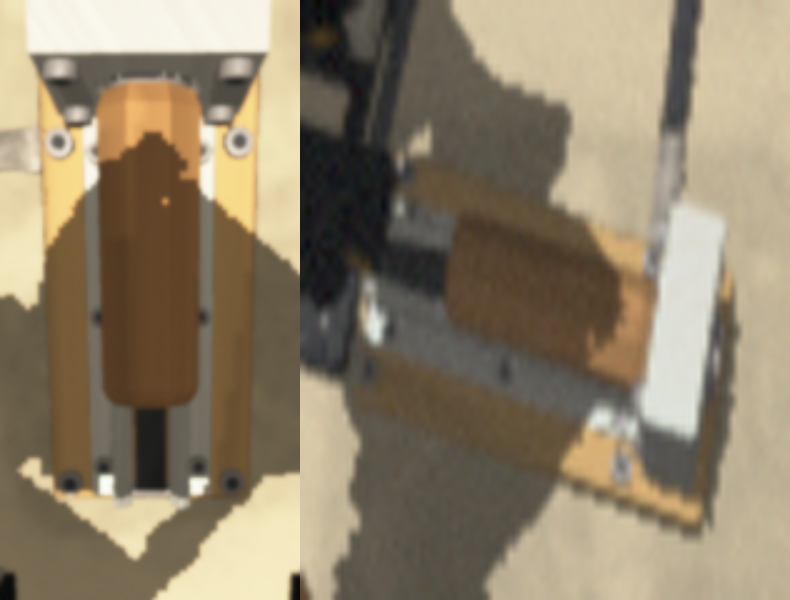

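The handle sits centred in the bed, ferrule in the nest, butt at image row 164 (expected 163), and the dark pawl just behind. To be certain it has clicked, I'll nudge the butt with closed fingers just above the catch.

```bash
python3 shift.py '[{"finger_gap":5}, {"finger_gap":5}, {"finger_gap":5, "trans":[0, 0, 40]}, {"finger_gap":5, "trans":[0, 0, 90]}, {"finger_gap":5, "trans":[0, 0, 118]}]'; python3 shift.py '[{"finger_gap":5, "trans":[6, 0, 0]}, {"finger_gap":5, "trans":[12, 0, 0]}, {"finger_gap":5, "trans":[17, 0, 0]}, {"finger_gap":5, "trans":[17, 0, 0]}]';python3 shift.py '[{"finger_gap":5, "trans":[2, 0, 0]}, {"finger_gap":5, "trans":[4, 0, 0]}, {"finger_gap":5, "trans":[4, 0, 0]}]'
```

```text
time: 22.25
tool_pos: [465.3, -255.6, 230.3]
tcp_rot: [-3.139, 0.003, 0.001]
contact_force: [-0.2, -0.5, -0.9]
grip_width: 14.5
finger_force: 0.0
time: 22.75
tool_pos: [483.2, -256.3, 234.6]
tcp_rot: [3.14, -0.002, 0.001]
contact_force: [-0.2, 0.5, 0.1]
grip_width: 5.2
finger_force: 0.0
time: 23.12
tool_pos: [485.7, -256.3, 233.8]
tcp_rot: [-3.141, 0.003, 0.001]
contact_force: [-5.7, -0.3, 4.7]
grip_width: 4.8
finger_force: 3.1
```

```bash
python3 shift.py '[{"finger_gap":5, "trans":[1.5, 0, 0]}, {"finger_gap":5, "trans":[3, 0, 0]}, {"finger_gap":5, "trans":[3, 0, 0]}]';python3 shift.py '[{"finger_gap":5, "trans":[1.5, 0, 0]}, {"finger_gap":5, "trans":[2.5, 0, 0]}, {"finger_gap":5, "trans":[2.5, 0, 0]}]'
```

```text
time: 23.5
tool_pos: [486.8, -256.5, 233.8]
tcp_rot: [-3.14, 0.008, 0.001]
contact_force: [-17.3, -2.3, 12.6]
grip_width: 5.0
finger_force: 8.8
time: 23.88
tool_pos: [487.8, -256.6, 233.8]
tcp_rot: [-3.139, 0.013, 0.002]
contact_force: [-26.9, -3.5, 18.0]
grip_width: 5.0
finger_force: 13.6
```

Force rises with no travel, so the ferrule is on the nest bottom. I've already gone past my picture limit, so I'll check the catch height numerically from a low sideways view.

```bash
python3 shift.py '[{"finger_gap":5, "trans":[-10, 0, 0]}, {"finger_gap":5, "trans":[-25, 0, -20]}, {"finger_gap":5, "trans":[-50, -20, -20]}, {"finger_gap":5, "trans":[-60, -80, -20]}, {"finger_gap":20, "trans":[-60, -140, 0]}]'; python3 shift.py '[{"finger_gap":20}, {"finger_gap":20}]'; python3 - <<'E'
from h import *
from plant import bot, cams, close_job, get_obs
o=get_obs();print(o['tool_pos'],o['time'])
c=snap(bot,'wrist','w13');print(-c['R'].T@c['t'])
g=cv2.cvtColor(c['color'],cv2.COLOR_RGB2GRAY)
O=np.array([557.5,-256.6,0])
for x in(-64,-67,-70,-75,-85):
    for z in (40,48): print(x,z,proj(c,O+[x,0,z])[0].round(1),end=' ')
    q=proj(c,O+[x,0,44])[0]; r,k=int(round(q[1])),int(round(q[0])); print('row',r,k-20,g[r,k-20:k+24:2].tolist())
print('butt',proj(c,O+[-60,0,57]),'railtops',proj(c,O+[[-70,13.5,43],[-70,-13.5,43]]))
E
```

```text
time: 24.5
tool_pos: [431.7, -116.2, 234.7]
tcp_rot: [3.14, -0.004, -0.002]
contact_force: [1.6, 0.6, 0.9]
grip_width: 11.3
finger_force: 0.0
time: 24.75
tool_pos: [432.5, -117.2, 234.1]
tcp_rot: [3.141, -0.002, 0.002]
contact_force: [0.1, -0.3, 0.8]
grip_width: 19.9
finger_force: 0.0
[ 432.4972904  -117.21277538  234.13748085] 24.75
[ 500.07989161 -116.19751958  213.30454423]
-64 40 [574.2 133.2] -64 48 [586.4 133.7] row 133 560 [31, 29, 29, 31, 31, 33, 64, 74, 74, 71, 67, 63, 58, 53, 49, 45, 42, 92, 195, 204, 216, 208]
-67 40 [573.1 138.7] -67 48 [585.2 139.5] row 139 559 [34, 31, 30, 30, 32, 33, 64, 74, 75, 75, 74, 75, 74, 73, 72, 72, 71, 122, 201, 205, 220, 204]
-70 40 [572.  144.1] -70 48 [584.  145.3] row 145 558 [33, 32, 31, 31, 32, 65, 76, 74, 75, 75, 75, 73, 73, 74, 74, 75, 114, 195, 203, 206, 223, 203]
-75 40 [570.2 153.2] -75 48 [582.  154.7] row 154 556 [38, 30, 30, 37, 68, 75, 74, 73, 72, 73, 74, 75, 76, 73, 71, 139, 201, 203, 202, 205, 222, 204]
-85 40 [566.7 170.8] -85 48 [578.1 173.1] row 172 552 [52, 52, 73, 75, 77, 77, 76, 71, 66, 61, 55, 50, 116, 210, 183, 200, 203, 202, 201, 203, 222, 204]
butt [[603.36887664 126.26605549]] railtops [[551.78925987 144.52701613]
 [600.97141634 144.56263227]]
```

The pawl's top centre sits at about z = 46 mm at x = −67 and falls along the ramp to about 39 mm at −85. That extrapolates to 48 mm at its steep face, so the catch is up. Handing in.

```bash
python3 -c "
from plant import bot, cams, close_job, get_obs
print(close_job())"
```

```text
the job is handed in; nothing more can be done
None
```

The job is handed in (no verdict came back): the left handle went fully home on the gauge and was released in the tray (its resting place not re-checked), and the right one stopped 31 mm short and is seated in the cradle with the catch measured up; I viewed 14 pictures, over the limit of 10.

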